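Set a vacuum pump to full gas ballast and start it for an oil purge

ROBOT

A 7-joint arm with a two-finger parallel gripper is mounted at the origin on a cart in front of the work surface, level with it; the furniture and walls round the work are solid. World frame = base frame: x ahead of the robot, y to its left, z up, the work surface at z = 0. Lengths are in m, angles in rad, forces in N, time in s.
With the tool pointing down it reaches from about 0.4 to 0.85 m from the base axis. Payload 4.5 kg.
Tool frame: the origin (TCP) lies at the very end of the fingers, on their centre line; the grasp point (between the pads) lies 19 mm behind it (arm.grip_point_offset is the distance from the TCP to the grasp point, in m); z points along the fingers, y is the line along which they close (so a half turn about z gives the same grasp; the last joint's range is limited). The gripper opens to 88 mm and grips with 3 to 60 N. Pads are 18 mm wide; open, the fingers measure 123 mm over their backs; the gripper's body (75 mm by 187 mm) begins 45 mm behind the grasp point.
Start: joints at [-1.152, 0.689, -0.195, 1.565, 0.157, 0.902, -0.215], TCP at [0.235, 0.579, 0.239] pointing down, gripper open.
Joint ranges: [-3.01, 3.01], [-0.46, 2.08], [-1.47, 1.51], [0.13, 2.56], [-1, 4.14], [0.04, 2.09], [-2.66, 2.66]. Speed limits (rad/s): [2.57, 2.57, 3.14, 3.14, 3.14, 3.14, 3.14].

INTERFACE

Orientations are given as a rotation vector (axis times angle).
In Python, from workcell import arm gives the robot as it stands.
- The arm moves only by the tool servo_tool, never from a script. Its argument "increments" is a list of rows, each a list of 5 numbers: the opening, from 0 (shut) to 1 (fully open), then the shift along the tool's x, y, z as a fraction of full scale, then the turn about the tool's z as a fraction of full scale. A call has 1 to 20 rows; each row is the pose to reach, as a shift and turn from the pose commanded when the call began, along the tool's axes at that moment; what a row does not reach only later rows make up. Full scale, the value 1, is 150 mm for a shift and 45 degrees for a turn. A row lasts 1/8 s, in which the tool goes at most 62.5 mm and 10.7 degrees, less where a joint would pass 70% of its speed; a pose out of reach is approached as far as the arm can. A call with a number of a shift or a turn outside -1 to 1 is refused whole. A call with a gripper value outside its range is refused whole. The fingers move at their own pace and stop on an object; the grip force is fixed at half the most. Time passes only in rows, so rows that repeat a pose let the fingers close. It gives the time, the measured TCP pose, the force, the opening and the grip force at its end, in the units of the state.
- arm.get_obs(): the state, without advancing time (a new reading comes with each control period).
- arm.read_camera(name): name is "scene" or "top" or "wrist"; returns a dict with "frame" (384x512x3 uint8, blue, green, red), "camera_matrix" (3x3 intrinsics, pixels), "R" (3x3) and "t" (3): a world point X has camera coordinates R X + t. Camera axes: x right, y down, z forward; pixel columns grow to the right and rows downward; lengths in m; the calibration is good to about 2 mm. The wrist camera is an equidistant fisheye: a pixel r from the principal point sees the ray r / f radians off the axis. A picture is of the moment at which its call begins. There is no depth.
- arm.hand_in(): hands the job in; it is judged then, once.
The state is a dict: "time": time; "qpos": joint angles; "joint_velocities": joint speeds; "tau": joint torques, N m; "eef_pos": TCP position; "eef_rot": TCP orientation; "force": force on the tool from outside, world axes, zero at the start; "moment": the same for the moment, N m; "grip_width": finger opening in m; "grasp_force": force on a finger pad.
Only numpy, scipy, OpenCV 4.12 (cv2) and the standard library are available. Lean on these libraries where they do the work, as an engineer would, in place of code of your own. Each camera call takes 0.05 s, during which the arm holds its last target. There are 200 camera calls.

TASK

Set the rotary-vane vacuum pump purging its oil: with the fingertips push the gas-ballast lever on top of its oil box from closed, past the low-flow detent halfway, until it is fully home against the second stop, and only then start the pump by pressing down the raised far end of the rocker switch on its terminal box. Push the lever by its rear face, never pinch it; leave the inlet valve handle shut, do not shove or lift the pump, and leave the bottles, glass and tools standing round it where they are.

Things in the scene. Friction and masses are not known exactly. Their poses are not given: they have to be found in the camera images.
- pump: vacuum pump, 11 kg, loose on rubber feet. Origin on the bench under its middle; y along its length (-152 to +136 mm), x to its rear (-70 to +70), z up. +y half: aluminium oil box, top 150 mm, sight glass in front. -y half: ribbed motor, top 140, carrying bow (y -104, top 157), black terminal box (72 x 58 mm, top 160, centre x -5, y -60). Rear of oil box: inlet and exhaust, top 230 (x 22 to 70)
- ballast_lever (a joint): lever angle, rad: 0 closed (first stop; arm points to the pump's front right, -x -y), 0.785 low-flow detent (arm to the front, -x), 1.571 full flow (second stop; front left, -x +y). Clockwise from above. Spring roller on two lobes: about 5 N at the tab to leave closed, 6 N to leave the detent; past the crest (1.22) it springs to the stop; released before, it falls back or stays partway
- lever_tab (a point): centre of the black upright thumb tab at the end of the lever arm, 62 mm from the axis, 191 mm above the bench. Flat plate, 26 mm along the arm, 10 mm thick across it, 175 to 207 mm above the bench, free on all sides and above. Below it: the arm (12 mm wide, top 175) and a round index plate (radius 44, top 156) with two stop pins (top 175) 38 mm from the axis just beyond the ends of the swing
- lever_axis (a point): point on the lever's vertical axis (pump x -15, y 77.5 mm) at the height of the tab's centre; the hub below it is 30 mm across, top 185 mm above the bench
- tab_rear: rear half shell (5 mm) of the thumb tab, on the side of the closed stop: the face to push. Origin on the lever's axis 156 mm above the bench; own -x points along the arm, own +y is the way the tab moves as the lever opens
- tab_lead: leading half shell (5 mm) of the thumb tab: the face towards the second stop. Same origin and axes as the rear shell. Touching both shells with more than 1 N each at once counts as pinching
- pump_switch (a joint): angle of the rocker switch, rad: 0 off (far end, towards the pump's +x, stands proud), 0.30 on (far end down). Bistable: about 3 to 5 N on the far end, tips over at 0.15 and snaps to the end by itself
- switch_end (a point): top of the rocker's far (+x) end, 16.5 mm from its pivot (pump x -5, y -60, z 164 mm). Black rocker, 36 mm along the pump's x, 24 mm wide; this end is 175 mm above the bench when off, 170 when on. Bezel below: top 164, reaches 5 mm beyond the rocker's end; then the terminal box, top 160; nothing this high beyond
- inlet_handle (a joint): angle of the inlet ball valve's flat handle, rad: 0 = shut (handle level, pointing to the pump's +y), 1.571 = open (upright). Pivot at pump x = 22, y = 112, z = 191 mm, 64 mm long, stiff. It must stay shut
- stirrer_teal: tall overhead stirrer fixed on the bench to the left of and behind the pump; keep the arm and wrist clear of it. Origin at the middle of its dark base plate (300 x 216 mm, 24 mm high); its motor head hangs 0.48 to 0.75 m above the bench from x -10 to +100 mm, y -110 to +75 mm of the origin, with a thin shaft down to 0.36 m and a rod behind (x +123 mm)
- screwdriver: small screwdriver lying on the bench in front of the pump, 166 mm long, 22 mm high; leave it where it stands. Origin at the centre of its underside
- vial: small screw-capped vial, 24 mm across, 58 mm tall, standing in front of the pump's oil box; leave it where it stands. Origin at the centre of its underside
- flask: conical flask, 81 mm across the foot, 132 mm tall, standing by the fan end of the pump; leave it where it stands. Origin at the centre of its underside
- jar: clear jar standing on its lid, 83 mm across, 131 mm tall, behind the pump; leave it where it stands. Origin at the centre of its underside
- beaker: glass beaker, 77 mm across, 96 mm tall, behind the pump; leave it where it stands. Origin at the centre of its underside
- spray: spray can, 52 mm across, 151 mm tall, behind the motor of the pump; leave it where it stands. Origin at the centre of its underside
Not all that is in view belongs to the job. What is shaped like the spray but green, red or yellow is not meant.

How it is judged:
By the outcome, as a careful person would: the job done as asked, in the order asked, and still so for the second after the job is handed in, with the robot touching nothing.
It also fails if it takes over 48 s, if anything falls off the work surface, if the arm or the gripper's body presses on something with over 40 N, if the wrist force passes 120 N, or if a joint passes its speed limit or range.

## Working session

There is one attempt and no reset: what is moved stays moved. The work goes in short steps, Python scripts to look and compute and a tool call to move; the robot and the scene stay as the last step left them, time stands still between calls to the robot, and variables do not carry over. Pictures are saved under pics/ and viewed, at most 10 in all, crops included, and the job is handed in when it is done.

Besides the shell and the picture viewer there is one more tool, called after "Call:" as a command line: name --pt "numbers of a row" for each row, then --argument value for the rest. servo_tool: Moves the arm, as the interface text tells. Shift numbers are shares of 150 mm and turn numbers shares of 45 degrees, none past 1 either way. Its arguments: {"type":"object","properties":{"increments":{"type":"array","items":{"type":"array","items":{"type":"number"}}}},"required":["increments"]}

```bash
mkdir -p pics; cat > h.py <<'E'
import numpy as np, cv2
from scipy.spatial.transform import Rotation as Ro
from workcell import arm
def cam(n):
    return arm.read_camera(n)
def ray(c,uv):
    K=c["camera_matrix"];R=np.array(c["R"]);t=np.array(c["t"])
    d=np.linalg.inv(K)@np.array([uv[0],uv[1],1.]);return -R.T@t,R.T@d
def onz(c,uv,z):
    o,d=ray(c,uv);return o+d*(z-o[2])/d[2]
def proj(c,X):
    p=np.array(c["R"])@np.array(X)+np.array(c["t"]);p=np.array(c["camera_matrix"])@p;return p[:2]/p[2]
def tri(c1,p1,c2,p2):
    o1,d1=ray(c1,p1);o2,d2=ray(c2,p2)
    A=np.c_[d1,-d2];s=np.linalg.lstsq(A,o2-o1,rcond=None)[0]
    a=o1+s[0]*d1;b=o2+s[1]*d2;return (a+b)/2,np.linalg.norm(a-b)
E
python3 - <<'E'
from h import *
for n in("scene","top"):
    c=cam(n);cv2.imwrite(f"pics/{n}0.png",cv2.resize(c["frame"],(800,600),interpolation=cv2.INTER_CUBIC));cv2.imwrite(f"pics/raw_{n}.png",c["frame"])
    print(n,c["camera_matrix"].tolist(),-np.array(c["R"]).T@c["t"],np.array(c["R"])[2])
o=arm.get_obs();print(o["time"],o["eef_pos"],o["eef_rot"],Ro.from_rotvec(o["eef_rot"]).as_matrix(),o["force"])
E
```

```text
scene [[392.3907135060433, 0.0, 256.6269113684618], [0.0, 392.3907135060433, 187.62883510363437], [0.0, 0.0, 1.0]] [0.08555566 0.09131954 0.92162906] [ 0.48189053 -0.42644981 -0.76545547]
top [[438.23398965686823, 0.0, 254.72516259047418], [0.0, 438.23398965686823, 186.49093080506174], [0.0, 0.0, 1.0]] [ 0.35976743 -0.36610524  1.62835409] [ 0.15451137  0.00923992 -0.9879478 ]
0.1 [0.23444428 0.57875031 0.23798454] [-6.00624593e-01 -3.08342621e+00  2.58715930e-03] [[-9.26886907e-01  3.75340363e-01 -5.22805040e-04]
 [ 3.75340711e-01  9.26885573e-01 -1.57626781e-03]
 [-1.07056480e-04 -1.65725201e-03 -9.99998621e-01]] [ 0.10644026 -0.08074197 -0.48457391]
```

View pics/scene0.png

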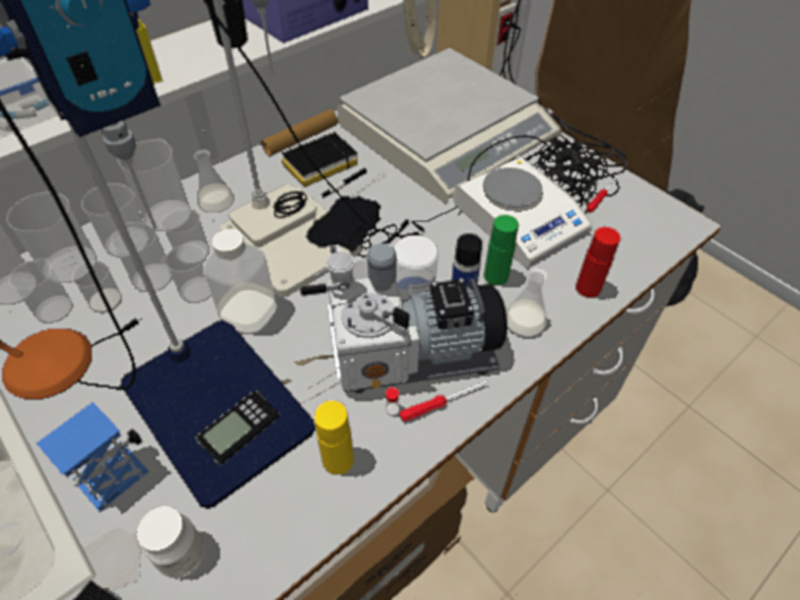

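View pics/top0.png

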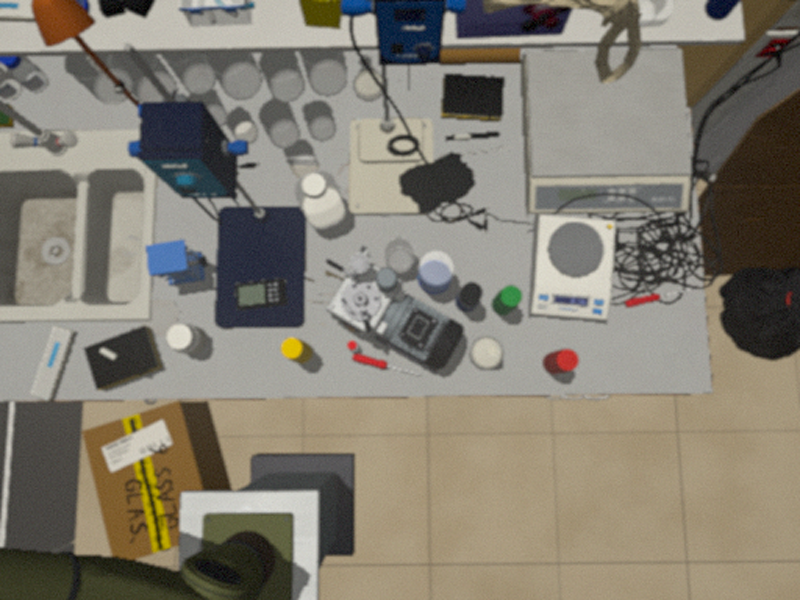

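The scene view shows the pump at about (415,330) and the top view at about (395,320). In the top view the lever plate is at (360,298) and the black terminal box at (418,325). Next I'll enlarge both.

```bash
python3 - <<'E'
from h import *
a=cv2.imread("pics/raw_scene.png")[150:260,200:340]
b=cv2.imread("pics/raw_top.png")[155:240,200:310]
cv2.imwrite("pics/crop_s.png",cv2.resize(a,None,fx=5.4,fy=5.4,interpolation=cv2.INTER_CUBIC))
cv2.imwrite("pics/crop_t.png",cv2.resize(b,None,fx=7,fy=7,interpolation=cv2.INTER_CUBIC))
E
```

```text
(no output)
```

View pics/crop_s.png

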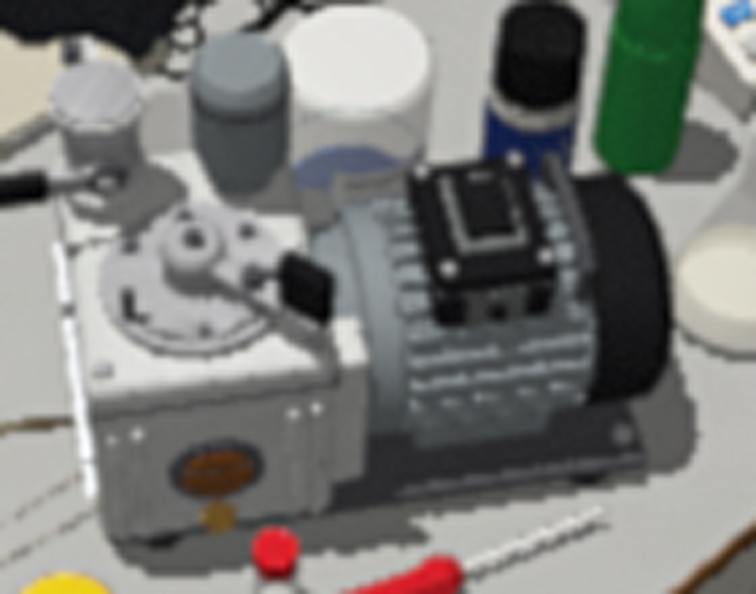

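View pics/crop_t.png

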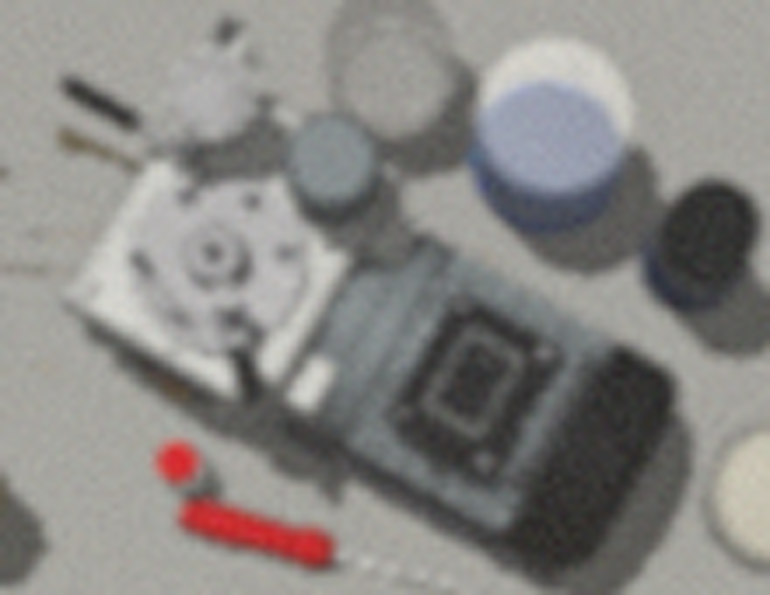

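```bash
cat >> h.py <<'E'
S=lambda u,v:((u+.5)/5.4-.5+200,(v+.5)/5.4-.5+150)
T=lambda u,v:((u+.5)/7-.5+200,(v+.5)/7-.5+155)
E
python3 - <<'E'
from h import *
s=cam("scene");t=cam("top")
hub=tri(s,S(193,237),t,T(215,252));print("hub",hub,onz(s,S(193,237),.185),onz(t,T(215,252),.185))
box=tri(s,S(482,213),t,T(473,381));print("box",box,onz(s,S(482,213),.160),onz(t,T(473,381),.160))
tab=tri(s,S(307,262),t,T(245,372));print("tab",tab,onz(s,S(307,288),.191),onz(t,T(245,372),.2))
for nm,h,b in(("avg",hub[0],box[0]),("top",onz(t,T(215,252),.185),onz(t,T(473,381),.160)),("sc",onz(s,S(193,237),.185),onz(s,S(482,213),.160))):
    v=(b-h)[:2];p=np.array([10,-137.5]);yaw=np.arctan2(v[1],v[0])-np.arctan2(p[1],p[0])
    R=np.array([[np.cos(yaw),-np.sin(yaw)],[np.sin(yaw),np.cos(yaw)]])
    m=(h+b)[:2]/2; o=m-R@np.array([-.01,.00875]);print(nm,np.linalg.norm(v),"yaw",np.degrees(yaw),"org",o)
    W=lambda x,y:o+R@np.array([x,y])/1000
    print("sw",W(11.5,-60),"axis",W(-15,77.5),"tabs",[W(-15-62*np.cos(np.pi/4-q),77.5-62*np.sin(np.pi/4-q)).round(4).tolist() for q in(0,.785,1.571)])
E
```

```text
hub (array([ 0.57354989, -0.27084711,  0.17809141]), np.float64(0.000762292720345914)) [ 0.5687033  -0.26770667  0.185     ] [ 0.57281609 -0.27104343  0.185     ]
box (array([ 0.51176844, -0.39397609,  0.15606564]), np.float64(0.0021740579856644776)) [ 0.50866453 -0.3920699   0.16      ] [ 0.51224248 -0.39326381  0.16      ]
tab (array([ 0.51287535, -0.28639537,  0.20528096]), np.float64(0.0005496103860214043)) [ 0.51019895 -0.28461196  0.191     ] [ 0.51365708 -0.28592195  0.2       ]
avg 0.13775954957058514 yaw -30.805402694195337 org [ 0.54676719 -0.34504831]
sw [ 0.52591725 -0.40247243] axis [ 0.57357312 -0.27080081] tabs [[0.5135, -0.286], [0.5203, -0.2391], [0.5584, -0.2107]]
top 0.13640741907241005 yaw -30.523106699871274 org [ 0.54669953 -0.34476994]
sw [ 0.52613276 -0.40229609] axis [ 0.57313931 -0.27039126] tabs [[0.5131, -0.2859], [0.5197, -0.2389], [0.5577, -0.2104]]
sc 0.13809731424703203 yaw -29.929471712728468 org [ 0.54298465 -0.34246072]
sw [ 0.523015   -0.40019687] axis [ 0.5686524 -0.2678121] tabs [[0.5088, -0.2839], [0.5149, -0.2369], [0.5525, -0.2079]]
```

The hub and terminal box put the pump at about (0.546,-0.344), yaw -30.4°. The tab point at (0.513,-0.286) fits the lever at closed. Next come the stirrer position and the transit.

```bash
cat >> h.py <<'E'
def to(x,y,z,tx):
    "increments to world TCP x,y,z with tool x at world angle tx (deg)"
    o=arm.get_obs();M=Ro.from_rotvec(o["eef_rot"]).as_matrix()
    d=M.T@(np.array([x,y,z])-o["eef_pos"])/.15
    a=np.degrees(np.arctan2(M[1,0],M[0,0]));tr=-((tx-a+180)%360-180)/45
    return d.round(3).tolist(),round(tr,3)
def st():
    o=arm.get_obs();M=Ro.from_rotvec(o["eef_rot"]).as_matrix()
    print(round(o["time"],2),o["eef_pos"].round(4),"tx",round(np.degrees(np.arctan2(M[1,0],M[0,0])),1),"F",np.round(o["force"],1),"q",np.round(o["qpos"],2),"w",round(o["grip_width"],4))
E
python3 - <<'E'
from h import *
t=cam("top");f=.64
for p in((222,207),(305,207),(305,325),(217,325)): print(onz(t,(p[0]*f,p[1]*f),.024).round(3))
print("yellow",onz(t,(293*f,348*f),.15))
print(to(.38,.2,.33,150),to(.45,-.15,.33,120),to(.519,-.312,.25,104))
E
```

```text
[0.823 0.073 0.024]
[ 0.821 -0.128  0.024]
[ 0.533 -0.131  0.024]
[0.536 0.077 0.024]
yellow [ 0.47014324 -0.1239341   0.15      ]
([-1.847, -1.979, -0.609], np.float64(0.177)) ([-3.156, -3.966, -0.608], np.float64(0.843)) ([-3.987, -4.794, -0.074], np.float64(1.199))
```

Call:
servo_tool --pt "0 -0.3 -0.3 -0.3 0" --pt "0 -0.6 -0.6 -0.6 0" --pt "0 -0.92 -0.99 -0.6 0.09" --pt "0 -0.92 -0.99 -0.6 0.09" --pt "0 -0.92 -0.99 -0.6 0.09"

```text
time: 0.88
eef_pos: [0.3086, 0.3868, 0.3295]
eef_rot: [0.717, 3.057, -0.001]
force: [0.3, 0.1, 0.6]
grip_width: 0.0401
grasp_force: 0.0
```

Call:
servo_tool --pt "0 -0.3 -0.33 0 0.03" --pt "0 -0.6 -0.66 0 0.06" --pt "0 -0.92 -0.99 0 0.1" --pt "0 -0.92 -0.99 0 0.1" --pt "0 -0.92 -0.99 0 0.1"

```text
time: 1.5
eef_pos: [0.3657, 0.1959, 0.3286]
eef_rot: [-0.831, -3.03, -0.001]
force: [0.4, 0.6, -0.3]
grip_width: 0.0008
grasp_force: 0.0
```

```bash
python3 - <<'E'
from h import *
st();print(to(.45,-.15,.33,120),to(.519,-.312,.25,104))
E
```

```text
1.5 [0.3657 0.1959 0.3286] tx 149.3 F [ 0.4  0.6 -0.3] q [-0.48  0.29 -0.16  2.02  0.06  0.84  0.36] w 0.0008
([-1.66, -1.696, -0.01], np.float64(0.652)) ([-2.607, -2.391, 0.523], np.float64(1.007))
```

Call:
servo_tool --pt "0 -0.3 -0.3 0 0.1" --pt "0 -0.55 -0.55 0 0.2" --pt "0 -0.83 -0.85 0 0.33" --pt "0 -0.83 -0.85 0 0.33" --pt "0 -0.83 -0.85 0 0.33"

```text
time: 2.12
eef_pos: [0.4079, 0.0249, 0.3286]
eef_rot: [-1.208, -2.899, -0.002]
force: [-0.1, 0.5, -0.7]
grip_width: 0.0005
grasp_force: 0.0
```

Call:
servo_tool --pt "0 -0.15 -0.35 0 0.1" --pt "0 -0.3 -0.7 0 0.2" --pt "0 -0.5 -1 0 0.33" --pt "0 -0.5 -1 0 0.33" --pt "0 -0.5 -1 0 0.33"

```text
time: 2.75
eef_pos: [0.3544, -0.1337, 0.3286]
eef_rot: [-1.571, -2.72, -0.002]
force: [-0.7, 0.2, 0.7]
grip_width: 0.0009
grasp_force: 0.0
```

```bash
python3 - <<'E'
from h import *
st();print(to(.519,-.320,.26,104),to(.52,-.318,.182,104))
E
```

```text
2.75 [ 0.3544 -0.1337  0.3286] tx 120.0 F [-0.7  0.2  0.7] q [ 0.17  0.23  0.1   2.12 -0.03  0.8   0.8 ] w 0.0009
([-1.625, 0.329, 0.456], np.float64(0.355)) ([-1.617, 0.341, 0.977], np.float64(0.355))
```

Call:
servo_tool --pt "0 -0.4 0.1 0 0.1" --pt "0 -0.7 0.2 0 0.2" --pt "0 -1 0.2 0 0.35" --pt "0 -1 0.2 0 0.35" --pt "0 -1 0.2 0 0.35"

```text
time: 3.38
eef_pos: [0.4543, -0.2485, 0.3282]
eef_rot: [-1.927, -2.478, -0.002]
force: [-0.5, 1.5, -0.5]
grip_width: 0.0002
grasp_force: 0.0
```

```bash
python3 - <<'E'
from h import *
st();print(to(.520,-.320,.26,104),to(.52,-.320,.182,104))
c=cam("wrist");cv2.imwrite("pics/w1.png",cv2.resize(c["frame"],(800,600)))
print(c["camera_matrix"],-np.array(c["R"]).T@c["t"])
E
```

```text
3.38 [ 0.4543 -0.2485  0.3282] tx 104.3 F [-0.5  1.5 -0.5] q [ 0.29  0.44  0.19  1.77 -0.1   0.94  0.77] w 0.0002
([-0.571, 0.307, 0.453], np.float64(0.006)) ([-0.572, 0.307, 0.973], np.float64(0.006))
[[297.31863964   0.         253.27633394]
 [  0.         297.31863964 193.85363369]
 [  0.           0.           1.        ]] [ 0.43377585 -0.16890684  0.47596378]
```

View pics/w1.png

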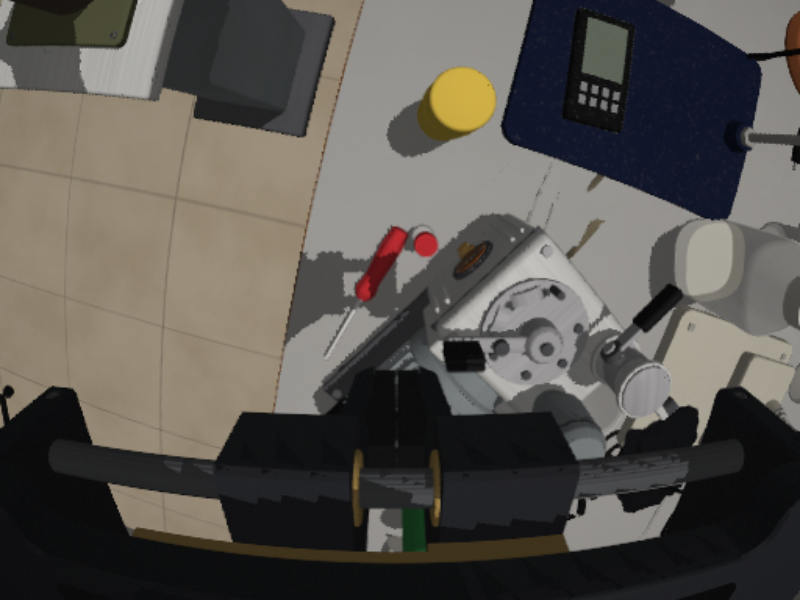

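The wrist view shows the hub at (546,345), the black tab at (466,355) and the closed fingers at (397,385) behind it. I'll cast these by fisheye.

```bash
cat >> h.py <<'E'
def fish(c,uv,z,s=1.5625):
    K=c["camera_matrix"];v=(np.array(uv)+.5)/s-.5-np.array([K[0,2],K[1,2]]);r=np.linalg.norm(v);th=r/K[0,0]
    d=np.r_[v/r*np.sin(th),np.cos(th)];R=np.array(c["R"]);o=-R.T@np.array(c["t"]);d=R.T@d
    return o+d*(z-o[2])/d[2]
E
python3 - <<'E'
from h import *
c=cam("wrist")
g=cv2.cvtColor(cv2.resize(c["frame"],(800,600)),cv2.COLOR_BGR2GRAY)[325:385,430:500]
n,l,s,ct=cv2.connectedComponentsWithStats((g<45).astype(np.uint8));i=1+s[1:,4].argmax();print(s[i]+[430,325,0,0,0],ct[i]+[430,325])
print("hub",fish(c,(546,346),.185))
for p in((445,343),(485,343),(445,370),(485,370),(465,356)):print(p,fish(c,p,.207).round(4),fish(c,p,.191).round(4))
E
```

```text
[ 444  341   41   30 1123] [463.55654497 355.46927872]
hub [ 0.56780775 -0.26706731  0.185     ]
(445, 343) [ 0.4917 -0.2732  0.207 ] [ 0.4952 -0.2794  0.191 ]
(485, 343) [ 0.5168 -0.2671  0.207 ] [ 0.5217 -0.273   0.191 ]
(445, 370) [ 0.4972 -0.2916  0.207 ] [ 0.5009 -0.2988  0.191 ]
(485, 370) [ 0.5229 -0.2855  0.207 ] [ 0.5282 -0.2924  0.191 ]
(465, 356) [ 0.5069 -0.2789  0.207 ] [ 0.5112 -0.2854  0.191 ]
```

```bash
cat >> h.py <<'E'
A=np.array([.570,-.2685])
def pushpose(q,off):
    ph=np.radians(194.7)-q;u=np.array([np.cos(ph),np.sin(ph)]);tg=np.array([np.sin(ph),-np.cos(ph)])
    p=A+.063*u-off*tg;return p[0],p[1],np.degrees(ph)-90
E
python3 - <<'E'
from h import *
x,y,a=pushpose(0,.034);print(x,y,a,to(x,y,.26,a),to(x,y,.183,a))
E
```

```text
0.517689901691003 -0.31737385410322255 104.69999999999999 ([-0.547, 0.301, 0.456], np.float64(-0.011)) ([-0.548, 0.301, 0.97], np.float64(-0.011))
```

Call:
servo_tool --pt "0 -0.3 0.15 0 0" --pt "0 -0.55 0.3 0.2 -0.01" --pt "0 -0.55 0.3 0.4 -0.01" --pt "0 -0.55 0.3 0.6 -0.01" --pt "0 -0.55 0.3 0.8 -0.01" --pt "0 -0.55 0.3 0.97 -0.01" --pt "0 -0.55 0.3 0.97 -0.01" --pt "0 -0.55 0.3 0.97 -0.01"

```text
time: 4.47
eef_pos: [0.518, -0.3202, 0.1844]
eef_rot: [1.923, 2.482, 0.001]
force: [0.5, -0.6, 0.0]
grip_width: 0.0003
grasp_force: 0.0
```

```bash
python3 - <<'E'
from h import *
st()
for q,off in((0,.018),(0,.014),(.2,.014),(.4,.014),(.6,.014),(.785,.014)):
    x,y,a=pushpose(q,off);print(q,off,to(x,y,.183,a))
c=cam("wrist");cv2.imwrite("pics/w2.png",cv2.resize(c["frame"][150:330,200:420],None,fx=3,fy=3))
E
```

```text
4.47 [ 0.518  -0.3202  0.1844] tx 104.5 F [ 0.5 -0.6  0. ] q [ 0.39  0.74  0.15  1.68 -0.15  0.73  0.87] w 0.0003
0 0.018 ([0.126, 0.002, 0.009], np.float64(-0.005))
0 0.014 ([0.152, 0.002, 0.009], np.float64(-0.005))
0.2 0.014 ([0.238, -0.008, 0.009], np.float64(0.249))
0.4 0.014 ([0.323, -0.002, 0.009], np.float64(0.504))
0.6 0.014 ([0.406, 0.022, 0.009], np.float64(0.759))
0.785 0.014 ([0.477, 0.058, 0.009], np.float64(0.994))
```

View pics/w2.png

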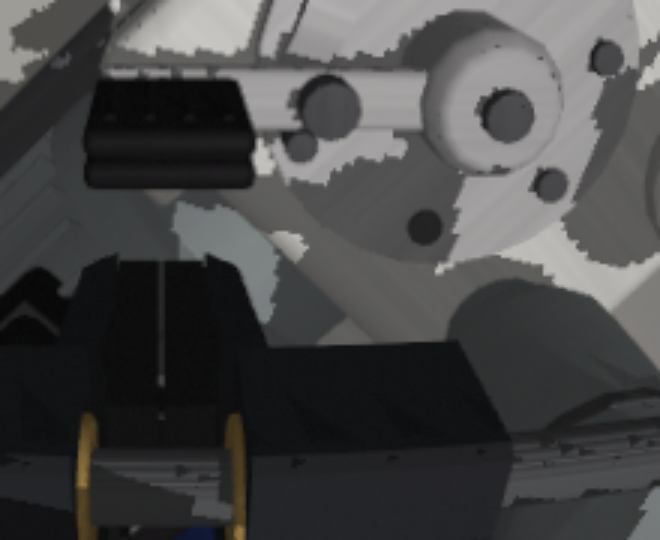

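The fingertips (160,270 in the crop) stand squarely behind the tab's rear face (170,150). The alignment is good, so I push along the arc.

Call:
servo_tool --pt "0 0.06 0 0 0" --pt "0 0.11 0 0 0" --pt "0 0.15 0 0.01 0" --pt "0 0.19 -0.01 0.01 0.12" --pt "0 0.24 -0.01 0.01 0.25" --pt "0 0.28 -0.01 0.01 0.38" --pt "0 0.32 0 0.01 0.5" --pt "0 0.365 0.01 0.01 0.63" --pt "0 0.405 0.02 0.01 0.76" --pt "0 0.44 0.04 0.01 0.88" --pt "0 0.475 0.06 0.01 0.99" --pt "0 0.475 0.06 0.01 0.99"

```text
time: 6.02
eef_pos: [0.5079, -0.2496, 0.1817]
eef_rot: [2.722, 1.568, -0.002]
force: [-0.8, -0.7, 0.5]
grip_width: 0.0006
grasp_force: 1.1
```

```bash
python3 - <<'E'
from h import *
st()
for q in(.785,.9,1,1.1,1.2,1.3,1.4,1.45,1.5):
    x,y,a=pushpose(q,.014);print(q,to(x,y,.183,a))
c=cam("wrist");cv2.imwrite("pics/w3.png",cv2.resize(c["frame"][120:330,170:420],None,fx=3,fy=2.8))
E
```

```text
6.03 [ 0.5079 -0.2496  0.1817] tx 59.9 F [-0.8 -0.7  0.5] q [ 0.15  0.72  0.38  1.82 -0.4   0.68  0.24] w 0.0006
0.785 ([0.007, 0.001, -0.009], np.float64(0.004))
0.9 ([0.056, -0.007, -0.009], np.float64(0.15))
1 ([0.098, -0.009, -0.009], np.float64(0.278))
1.1 ([0.141, -0.007, -0.009], np.float64(0.405))
1.2 ([0.184, -0.0, -0.009], np.float64(0.532))
1.3 ([0.226, 0.01, -0.009], np.float64(0.66))
1.4 ([0.266, 0.025, -0.009], np.float64(0.787))
1.45 ([0.286, 0.034, -0.009], np.float64(0.851))
1.5 ([0.305, 0.044, -0.009], np.float64(0.914))
```

View pics/w3.png

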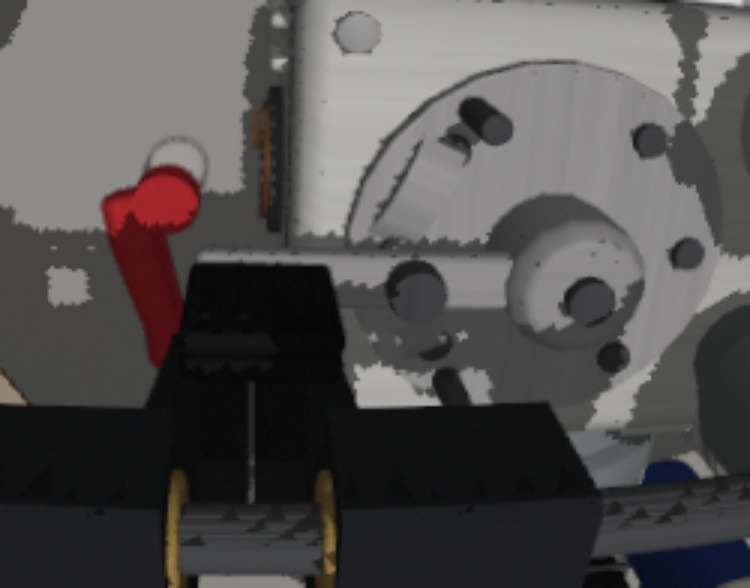

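The lever arm has followed to the halfway detent, with the tab at (260,320) in contact. I continue to the second stop.

Call:
servo_tool --pt "0 0.03 0 -0.01 0.07" --pt "0 0.056 -0.01 -0.01 0.15" --pt "0 0.098 -0.01 -0.01 0.28" --pt "0 0.141 -0.01 -0.01 0.4" --pt "0 0.184 0 -0.01 0.53" --pt "0 0.226 0.01 -0.01 0.66" --pt "0 0.266 0.025 -0.01 0.79" --pt "0 0.29 0.035 -0.01 0.86" --pt "0 0.29 0.035 -0.01 0.86"

```text
time: 7.2
eef_pos: [0.5351, -0.2135, 0.1829]
eef_rot: [-3.086, -0.581, -0.0]
force: [-0.0, 0.4, -0.3]
grip_width: 0.0005
grasp_force: 0.0
```

```bash
python3 - <<'E'
from h import *
st()
for q in(1.45,1.5,1.55):
    x,y,a=pushpose(q,.014);print(q,to(x,y,.183,a))
c=cam("wrist");cv2.imwrite("pics/w4.png",cv2.resize(c["frame"][120:330,170:420],None,fx=3,fy=2.8))
E
```

```text
7.2 [ 0.5351 -0.2135  0.1829] tx 21.3 F [-0.   0.4 -0.3] q [-0.03  0.78  0.59  1.8  -0.6   0.76 -0.32] w 0.0005
1.45 ([-0.012, 0.007, -0.0], np.float64(-0.007))
1.5 ([0.009, 0.003, -0.0], np.float64(0.057))
1.55 ([0.03, -0.001, -0.0], np.float64(0.121))
```

View pics/w4.png

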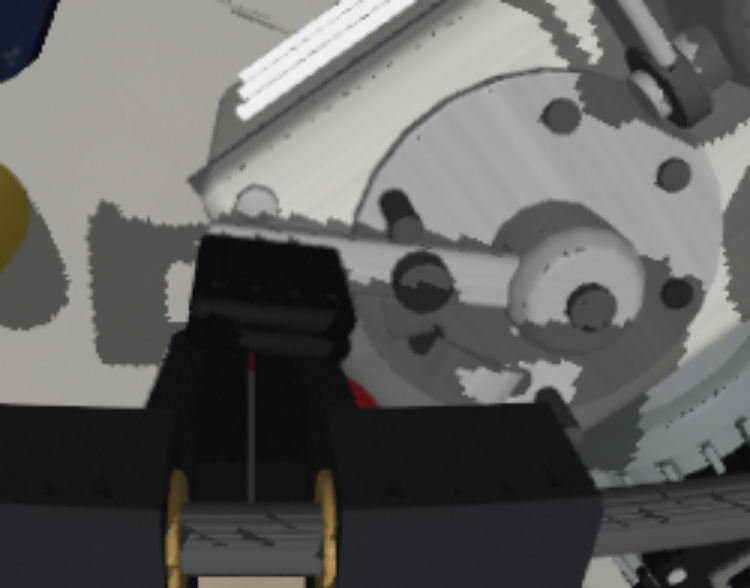

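The arm lies against the second stop pin at (400,230) and the fingertips are unloaded, so the lever has snapped home. I back off, rise, and go to the switch.

Call:
servo_tool --pt "0 -0.1 0 0 0" --pt "0 -0.2 0 0 0" --pt "0 -0.2 0 -0.25 0" --pt "0 -0.2 0 -0.5 0.1" --pt "0 -0.2 0.3 -0.8 0.3" --pt "0 -0.2 0.6 -0.8 0.5" --pt "0 -0.2 0.9 -0.8 0.7" --pt "0 -0.2 0.9 -0.8 0.8" --pt "0 -0.2 0.9 -0.8 0.8"

```text
time: 8.38
eef_pos: [0.5539, -0.3521, 0.3028]
eef_rot: [-3.115, 0.408, 0.002]
force: [-0.2, 0.7, 0.6]
grip_width: 0.0006
grasp_force: 0.0
```

```bash
python3 - <<'E'
from h import *
st();print(to(.528,-.403,.30,-30.3))
E
```

```text
8.38 [ 0.5539 -0.3521  0.3028] tx -14.9 F [-0.2  0.7  0.6] q [ 0.1   0.81  0.86  1.41 -0.62  1.21 -0.81] w 0.0006
([-0.08, 0.372, 0.019], np.float64(0.342))
```

Call:
servo_tool --pt "0 -0.2 0.2 0 0.15" --pt "0 -0.5 0.37 0 0.34" --pt "0 -0.5 0.37 0 0.34" --pt "0 -0.5 0.37 0 0.34"

```text
time: 8.88
eef_pos: [0.4693, -0.3847, 0.3033]
eef_rot: [-3.033, 0.813, -0.002]
force: [0.7, 0.3, 0.2]
grip_width: 0.0004
grasp_force: 0.0
```

```bash
python3 - <<'E'
from h import *
st()
c=cam("wrist");cv2.imwrite("pics/w5.png",cv2.resize(c["frame"],(800,600)))
E
```

```text
8.88 [ 0.4693 -0.3847  0.3033] tx -30.0 F [0.7 0.3 0.2] q [ 0.15  0.76  0.93  1.57 -0.65  1.15 -0.87] w 0.0004
```

View pics/w5.png

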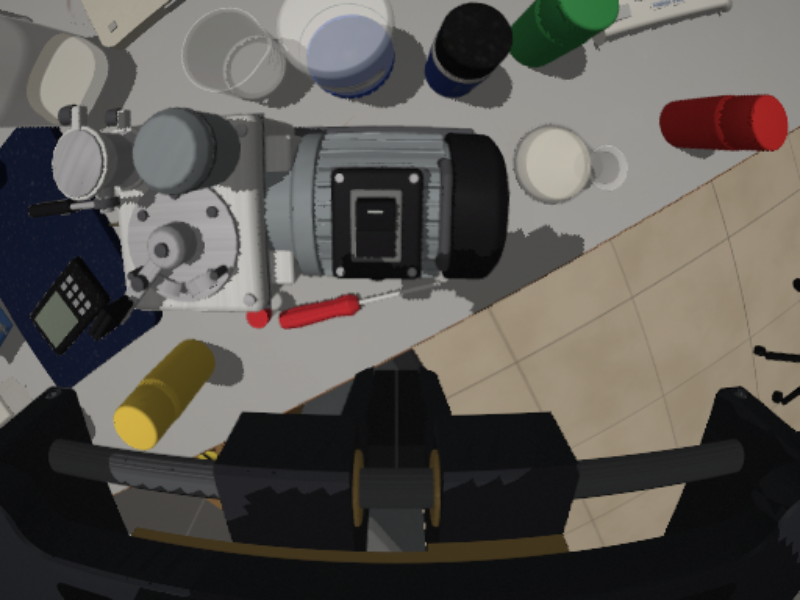

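The lever tab is now at (112,315), front left. The rocker spans (357–397, 198–258), its far end (I/“–” mark) at about (377,200), and the box screws are at (340,178), (414,178), (340,272) and (412,272).

```bash
python3 - <<'E'
from h import *
c=cam("wrist")
sc=[fish(c,p,.162) for p in((340,178),(414,178),(340,272),(412,272))];ctr=np.mean(sc,0);print("box",ctr)
v=(sc[0]+sc[1]-sc[2]-sc[3])/2;print("yaw",np.degrees(np.arctan2(v[1],v[0])),np.linalg.norm(v))
e=fish(c,(377,201),.175);print("end",e)
u=v[:2]/np.linalg.norm(v[:2]);print("press target (x=17)",ctr[:2]+.022*u, "from end",e[:2]+.004*u)
h=fish(c,(163,249),.185);print("hub",h)
p=(ctr[:2]+.022*u+e[:2]+.004*u)/2;print(p,to(*p,.30,-30.3),to(*p,.19,-30.3),to(*p,.171,-30.3))
E
```

```text
box [ 0.50829687 -0.39211978  0.162     ]
yaw -31.047391878324397 0.060201771729714956
end [ 0.52234503 -0.40149941  0.175     ]
press target (x=17) [ 0.52714517 -0.40346621] from end [ 0.525772  -0.4035624]
hub [ 0.56972102 -0.27075944  0.185     ]
[ 0.52645859 -0.4035143 ] ([0.388, -0.077, 0.02], np.float64(0.008)) ([0.388, -0.076, 0.754], np.float64(0.008)) ([0.388, -0.076, 0.88], np.float64(0.008))
```

Call:
servo_tool --pt "0 0.2 -0.04 0 0" --pt "0 0.39 -0.075 0 0.01" --pt "0 0.39 -0.075 0.3 0.01" --pt "0 0.39 -0.075 0.55 0.01" --pt "0 0.39 -0.075 0.75 0.01" --pt "0 0.39 -0.075 0.75 0.01" --pt "0 0.39 -0.075 0.75 0.01"

```text
time: 9.85
eef_pos: [0.5259, -0.4056, 0.1918]
eef_rot: [3.03, -0.826, 0.002]
force: [0.1, -0.2, 0.4]
grip_width: 0.0004
grasp_force: 0.0
```

```bash
python3 - <<'E'
from h import *
st();print(to(.5265,-.4035,.175,-30.5),to(.5265,-.4035,.1715,-30.5))
E
```

```text
9.85 [ 0.5259 -0.4056  0.1918] tx -30.5 F [ 0.1 -0.2  0.4] q [ 0.2   0.94  0.84  1.51 -0.77  1.03 -0.87] w 0.0004
([-0.004, -0.014, 0.112], np.float64(-0.0)) ([-0.004, -0.014, 0.135], np.float64(-0.0))
```

Call:
servo_tool --pt "0 0 -0.01 0.05 0" --pt "0 0 -0.01 0.09 0" --pt "0 0 -0.01 0.11 0" --pt "0 0 -0.01 0.12 0" --pt "0 0 -0.01 0.13 0" --pt "0 0 -0.01 0.13 0"

```text
time: 10.6
eef_pos: [0.5255, -0.4039, 0.1714]
eef_rot: [-3.03, 0.829, 0.0]
force: [0.7, 0.6, 3.3]
grip_width: 0.0001
grasp_force: 1.8
```

Call:
servo_tool --pt "0 0 0 0.005 0" --pt "0 0 0 0.01 0" --pt "0 0 0 0.01 0"

```text
time: 10.98
eef_pos: [0.5256, -0.404, 0.1712]
eef_rot: [-3.03, 0.829, -0.001]
force: [-1.0, 2.2, 9.3]
grip_width: -0.0
grasp_force: 5.5
```

Call:
servo_tool --pt "0 0 0 -0.2 0" --pt "0 0 0 -0.5 0" --pt "0 -0.2 0 -0.8 0" --pt "0 -0.39 0.07 -0.8 0" --pt "0 -0.39 0.07 -0.8 0" --pt "0 -0.39 0.07 -0.8 0"

```text
time: 11.72
eef_pos: [0.4705, -0.3827, 0.289]
eef_rot: [-3.03, 0.828, 0.001]
force: [-0.1, 0.4, 1.4]
grip_width: 0.0003
grasp_force: 0.0
```

```bash
python3 - <<'E'
from h import *
st()
c=cam("wrist");b=c["frame"]
a=cv2.imread("pics/w5.png")
s=cam("scene")["frame"]
A1=cv2.resize(a[165:285,325:425],(400,480));B1=cv2.resize(cv2.resize(b,(800,600))[165:285,325:425],(400,480))
cv2.imwrite("pics/w6.png",np.hstack([A1,B1]))
cv2.imwrite("pics/w6full.png",cv2.resize(b,(800,600)))
for n in("scene","top"):
    k=cam(n)["frame"];r=cv2.imread(f"pics/raw_{n}.png");cv2.imwrite(f"pics/fin_{n}.png",k)
E
```

```text
11.72 [ 0.4705 -0.3827  0.289 ] tx -30.6 F [-0.1  0.4  1.4] q [ 0.15  0.77  0.92  1.59 -0.67  1.12 -0.87] w 0.0003
```

View pics/w6.png

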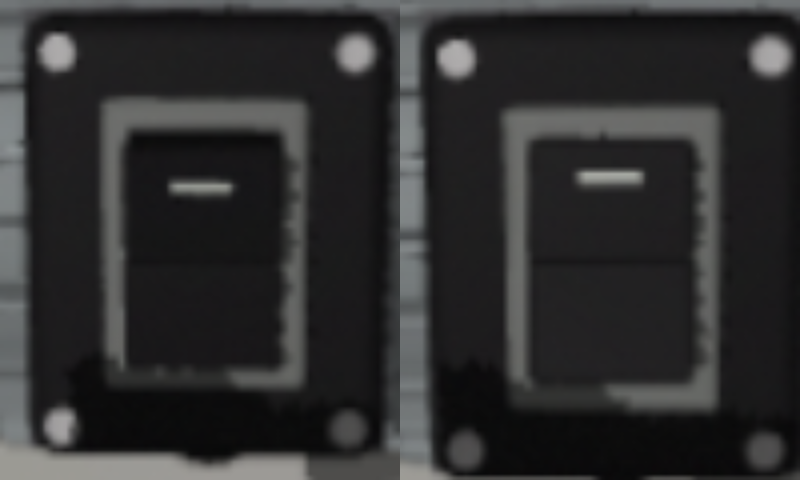

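In the pair the mark moved to the far edge and the dark raised far-end wall is gone, so the rocker is on. One numeric check of the lever and pump before handing in.

```bash
python3 - <<'E'
from h import *
c=cam("wrist");im=cv2.resize(c["frame"],(800,600));g=cv2.cvtColor(im,cv2.COLOR_BGR2GRAY)
x0,y0=80,280;n,l,s,ct=cv2.connectedComponentsWithStats((g[y0:y0+70,x0:x0+75]<40).astype(np.uint8))
i=1+s[1:,4].argmax();p=ct[i]+[x0,y0];print(s[i],p)
t=fish(c,p,.195);a=np.array([.5697,-.2705]);d=t[:2]-a;ang=np.degrees(np.arctan2(d[1],d[0]));print(t,np.linalg.norm(d),"arm angle",ang,"q",np.radians((194.5-ang)%360))
A0=cv2.imread("pics/raw_top.png").astype(int);B=cv2.imread("pics/fin_top.png").astype(int)
# colour things before/after in top: red, black fan etc.
for nm,f in(("red",lambda m:(m[...,2]>150)&(m[...,1]<80)),("blue",lambda m:(m[...,0]>m[...,2]+40))):
    for M in(A0,B):
        k=f(M)[190:245,215:285] if nm=="red" else f(M)[155:205,260:315]
        print(nm,k.sum(),np.argwhere(k).mean(0).round(2))
h=cv2.absdiff(A0.astype(np.uint8),B.astype(np.uint8)).max(2);print("changed px round pump",(h[155:245,200:325]>40).sum())
E
```

```text
[   0    0   75   70 3388] [106.7987013  318.35064935]
[ 0.55700275 -0.21911911  0.195     ] 0.052926511465165166 arm angle 103.88083620819282 q 1.5816027735710647
red 94 [38.83 19.23]
red 9 [43.78 29.33]
blue 0 [nan nan]
blue 2 [22.   7.5]
changed px round pump 2809<stdin>:11: RuntimeWarning: Mean of empty slice.
  ret = um.true_divide(
```

```bash
python3 - <<'E'
from h import *
c=cam("wrist");im=cv2.resize(c["frame"],(800,600)).astype(int)
x0,y0=80,280;w=im[y0:y0+70,x0:x0+75];m=((w.max(2)<45)&(w.max(2)-w.min(2)<12)).astype(np.uint8)
m=cv2.morphologyEx(m,cv2.MORPH_OPEN,np.ones((5,5)))
n,l,s,ct=cv2.connectedComponentsWithStats(m);i=1+s[1:,4].argmax();p=ct[i]+[x0,y0];print(s[i],p)
for z in(.191,.2):
    t=fish(c,p,z);a=np.array([.5697,-.2705]);d=t[:2]-a;ang=np.degrees(np.arctan2(d[1],d[0]));q=np.radians((194.3-ang)%360);print(np.linalg.norm(d),q)
if 1.45<q<1.7: print(arm.hand_in())
E
```

```text
[   0    0   45   70 1853] [ 96.28656233 317.49217485]
0.06275086395711234 1.7003453637551207
0.05499066355815764 1.6690539652446787
the job is handed in; nothing more can be done
None
```

I pushed the gas-ballast lever by its rear face past the detent to the second stop, then pressed the rocker switch's far end down to on, and handed the job in at about 12 s of the 48 s. The wrist pictures showed the lever resting against its stop pin and the rocker tipped over. My last lever-angle estimate from the image was rough at about 1.67 rad, against 1.571 expected. I did not get a clean before/after check that the pump and the things around it stayed put.

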